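# Clear the tacking jig and load a T foot plate

## Task

Get the welding jig ready for the next tack: first take the empty steel cup off the jig and nest it upright inside the matching cup that stands on the bench. Then take the T-shaped foot plate (not the rectangular one) from the sloping stand and seat it flat and fully home in the T-shaped pocket of the jig, and last swing the keeper arm over the plate's stem until it meets its stop. Leave the rectangular plate, the hammer and the tin where they are, and leave the two cups standing nested on the bench.

Things in the scene. Friction and masses are not known exactly. Their poses are not given: they have to be found in the camera images.
- jig: Fixed welding jig on the bench: dark steel base under light aluminium blocks, 110 mm (its x, -40 to +70) by 135 mm (its y, -60 to +75), rim 22 mm above the bench. Origin on the bench directly under the centre of the pocket's crossbar; z up.
- pocket (a point): Floor of the jig's T-shaped pocket, 14 mm above the bench and 8 mm below the rim, at the centre of the crossbar; axes as the jig's. Crossbar recess 34 mm (x) by 76 mm (y); stem recess 34 mm wide (y), running in +x to 52 mm from this point. It has 2 mm of play all round the T plate.
- plate_t: Loose T-shaped steel plate, 10 mm thick, about 0.3 kg, flat on the sloping stand. Origin: underside, crossbar's centre. Crossbar 30 (x) by 72 mm (y), stem 30 mm wide (y) running to x = 50; z = normal on the lug's side. Lug to grip: 12 mm thick (y), x from -5 to 25, z from 10 to 50 mm. Seated, its origin lies on point pocket and its axes match.
- plate_r: Bystander: loose rectangular steel plate with a lug of the same kind, beside the T plate on the stand (either side); origin as the T plate's; 60 mm (x from -15 to +45) by 72 mm (y), 10 mm thick.
- stand: Fixed plywood stand with a face that slopes 35 degrees from level, rising towards its +x; 176 mm wide (y). The plates lie on the face, their origins 35 mm above the bench; an 8 mm lip runs along the low edge. Origin on the bench under the line of the plates' origins; z up. Its highest edge is 72 mm above the bench.
- cup_a: Loose empty tapered steel cup, open at the top, that stands on the jig's rim over the pocket's stem at the start: 70 mm high, outside diameter 44 mm at the base and 64 mm at the mouth, wall 2.5 mm; origin at the centre of its underside, z towards the mouth.
- cup_b: The same cup standing on the bench, same size and origin. With one nested in it the two origins are 20 to 36 mm apart.
- keeper (a joint): Keeper arm of the jig, turning about a vertical pivot: 0 = swung wide open, grows clockwise seen from above, 1.3 rad = against its stop, over the plate's stem. Stiff: stays where left. Starts between 0 and 0.25. The arm is a steel bar 62 mm long from the pivot, 18 mm wide, from 27 to 37 mm above the bench; a seated plate passes under it.
- keeper_knob (a point): Centre of the upper half of the keeper arm's upright round black handle pin, 64 mm above the bench; the pin is 14 mm in diameter and reaches from 37 to 78 mm above the bench, 45 mm from the pivot.
- keeper_pivot (a point): Point on the keeper arm's vertical pivot axis, 64 mm above the bench; at x = 42, y = 55 mm in the jig's frame.
- hammer: Bystander: hammer, 240 mm long, lying on the bench beyond the cup; origin at its middle, handle to its -x.
- tin: Bystander: small closed tin, 68 mm in diameter, 70 mm high, standing on the bench between the cup and the robot; origin at its underside.
There are look-alikes about, which are no part of the job. What is shaped like the jig but turquoise is not meant. Leave any yellow look-alike of the cup_a alone.

How it is judged:
By the outcome, as a careful person would: the job done as asked, in the order asked, and still so for the second after the job is handed in, with the robot touching nothing.
It also fails if it takes over 64 s, if anything falls off the work surface, if the arm or the gripper's body presses on something with over 40 N, if the wrist force passes 120 N, or if a joint passes its speed limit or range.

## Robot

A 7-joint arm with a two-finger parallel gripper is mounted at the origin on the work surface. World frame = base frame: x ahead of the robot, y to its left, z up, the work surface at z = 0. Lengths are in m, angles in rad, forces in N, time in s.
With the tool pointing down it reaches from about 0.4 to 0.75 m from the base axis. Payload 19.5 kg.
Tool frame: the origin (TCP) lies midway between the tips of the shut fingers; the grasp point (between the pads) lies 19 mm behind it; z points along the fingers, y is the line along which they close (so a half turn about z gives the same grasp; the last joint's range is limited). The gripper opens to 85 mm and grips with 20 to 120 N. Pads are 22 mm wide; open, the fingers measure 114 mm over their backs; the gripper's body (76 mm by 85 mm) begins 54 mm behind the grasp point. The pads swing forward as they close: fully open they stand 13 mm farther back than shut.
Start: joints at [1.137, 0.707, -0.028, 1.485, 0.022, 0.951, -0.075], TCP at [0.22, -0.531, 0.231] pointing down, gripper open.
Joint ranges: [-2.71, 2.71], [-0.32, 2.16], [-1.57, 1.52], [0, 2.45], [-1.46, 4.6], [0, 2.02], [-2.83, 2.83]. Speed limits (rad/s): [1.89, 1.89, 2.57, 2.57, 3.01, 3.01, 3.01].

## Interface

Orientations are given as a unit quaternion [w, x, y, z].
In Python, from workcell import monitor, imaging, bot gives the robot as it stands. The module is installed in compiled form; this text tells all that it offers.
- The arm moves only by the tool servo_tool, never from a script. Its argument "plan" is a list of rows, each an object with "delta_pos": the shift along the world's x, y, z as a fraction of full scale, a list of three; "spin": the turn about the world's z as a fraction of full scale; "hand": the opening, from 0 (shut) to 1 (fully open). A call has 1 to 10 rows; each row is the pose to reach, as a shift and turn from the pose commanded when the call began; what a row does not reach only later rows make up. Full scale, the value 1, is 15 cm for a shift and pi/2 rad for a turn. A row lasts 1/8 s, in which the tool goes at most 62.5 mm and 10.7 degrees, less where a joint would pass 70% of its speed; a pose out of reach is approached as far as the arm can. A call with a number of a shift or a turn outside -1 to 1 is refused whole. A call with a gripper value outside its range is refused whole. The fingers move at their own pace and stop on an object; "squeeze" is the grip in N (left out, the last holds). Time passes only in rows, so rows that repeat a pose let the fingers close. It gives the time, the measured TCP pose, the force, the opening and the grip force at its end, in the units of the state.
- monitor.state(): the state, without advancing time (a new reading comes with each control period).
- imaging.snapshot(name): name is "side" or "top"; returns a dict with "image" (384x512x3 uint8, blue, green, red), "mtx" (3x3 intrinsics, pixels), "position" and "orientation" of the camera in the world. Camera axes: x right, y up, looking along -z (the intrinsics and any distortion apply to the point x, -y, -z); pixel columns grow to the right and rows downward; lengths in m; the calibration is good to about 2 mm. A picture is of the moment at which its call begins. There is no depth.
- bot.close_job(): hands the job in; it is judged then, once.
The state is a dict: "clock": time; "joint_pos": joint angles; "joint_vel": joint speeds; "joint_efforts": joint torques, N m; "tcp_pos": TCP position; "orientation": TCP orientation; "force": force on the tool from outside, world axes, zero at the start; "torque": the same for the moment, N m; "gripper_width": finger opening in m; "grasp_force": force on a finger pad.
Only numpy, scipy, OpenCV 4.12 (cv2) and the standard library are available. Lean on these libraries where they do the work, as an engineer would, in place of code of your own. Each camera call takes 0.05 s, during which the arm holds its last target. There are 200 camera calls.

## Working session

There is one attempt and no reset: what is moved stays moved. The work goes in short steps, Python scripts to look and compute and a tool call to move; the robot and the scene stay as the last step left them, time stands still between calls to the robot, and variables do not carry over. Pictures are saved under pics/ and viewed, at most 10 in all, crops included, and the job is handed in when it is done.

Besides the shell and the picture viewer there is one more tool, called after "Request:" as name(argument=value, ...), one argument or row to a line, values as JSON. servo_tool: Moves the arm, as the interface text tells. Shift numbers are shares of 15 cm and turn numbers shares of pi/2 rad, none past 1 either way. Its arguments: {"type":"object","properties":{"plan":{"type":"array","items":{"type":"object","properties":{"delta_pos":{"type":"array","items":{"type":"number"}},"spin":{"type":"number"},"hand":{"type":"number"}}}},"squeeze":{"type":"number"}},"required":["plan"]}

```bash
mkdir -p pics
cat > h.py <<'E'
import numpy as np, cv2, json
from scipy.spatial.transform import Rotation as R
def snap(name,fn):
    from workcell import imaging
    s=imaging.snapshot(name); cv2.imwrite(f'pics/{fn}.png',s['image'])
    np.savez(f'pics/{fn}.npz',**{k:np.array(v) for k,v in s.items()})
    return s
def load(fn): return np.load(f'pics/{fn}.npz')
def cam(s):
    q=np.array(s['orientation']); return R.from_quat(q[[1,2,3,0]]).as_matrix(),np.array(s['position']),np.array(s['mtx'])
def px(s,P):
    Rm,t,K=cam(s); p=(np.atleast_2d(P)-t)@Rm; p=p*[1,-1,-1]; p=p@K.T; return p[:,:2]/p[:,2:]
def at(s,uv,z):
    Rm,t,K=cam(s); uv=np.atleast_2d(uv); d=np.c_[uv,np.ones(len(uv))]@np.linalg.inv(K).T*[1,-1,-1]@Rm.T
    return t+d*((z-t[2])/d[:,2])[:,None]
E
python3 - <<'E'
from h import *
from workcell import monitor,imaging
for n in('top','side'):
    s=snap(n,n+'0'); print(list(s.keys()),s['position'],s['orientation'],s['mtx'])
    im=cv2.resize(s['image'],(800,600),interpolation=cv2.INTER_CUBIC); cv2.imwrite(f'pics/{n}0b.png',im)
print(monitor.state())
E
```

```text
['image', 'mtx', 'position', 'orientation'] [0.4208575  0.00417294 1.30427649] [-0.69985956 -0.03864144  0.04678825  0.71169818] [[498.11698293   0.         252.31660035]
 [  0.         498.11698293 185.88389763]
 [  0.           0.           1.        ]]
['image', 'mtx', 'position', 'orientation'] [0.38671062 0.66414438 0.75430603] [-0.10397651 -0.05021641  0.37964449  0.91789828] [[402.74320584   0.         252.42908968]
 [  0.         402.74320584 189.44126115]
 [  0.           0.           1.        ]]
{'clock': 0.1, 'joint_pos': array([ 1.13733583,  0.70701898, -0.02761187,  1.48493294,  0.02200311,
        0.95088659, -0.0755049 ]), 'joint_vel': array([-0.00218172, -0.00283588, -0.00141091, -0.00160925,  0.00032912,
        0.00059869,  0.00051614]), 'joint_efforts': array([ 3.75785385e-03, -8.84289837e+01,  1.23713125e+00, -2.36450601e+01,
        1.71093276e-02,  5.09028701e-03, -3.31523847e-05]), 'tcp_pos': array([ 0.21945697, -0.53123142,  0.23089131]), 'orientation': array([-4.59121565e-04,  9.80877402e-01,  1.94626050e-01, -1.07989693e-04]), 'force': array([ 0.34064719,  0.78956748, -0.4262538 ]), 'torque': array([ 0.01192197, -0.00077647, -0.04477689]), 'grasp_force': 0.0, 'gripper_width': 0.08502256682192542}
```

View pics/top0b.png

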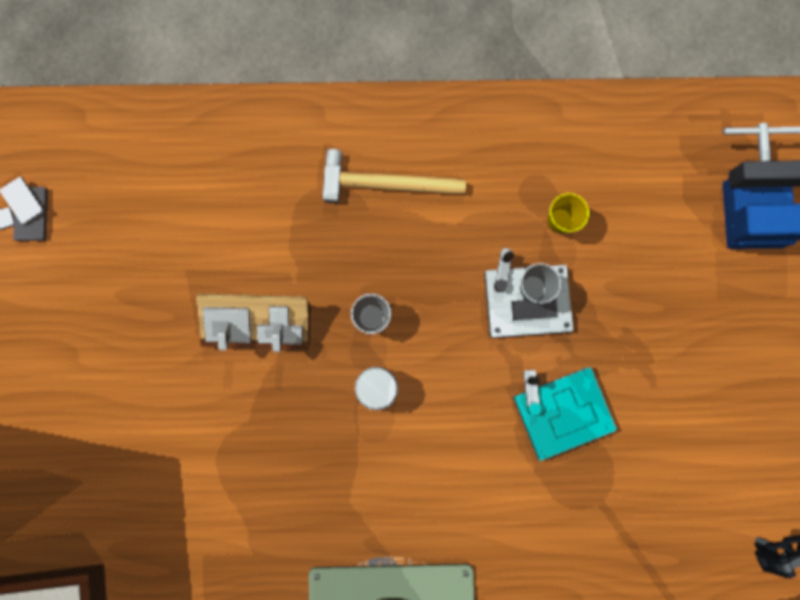

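View pics/side0b.png

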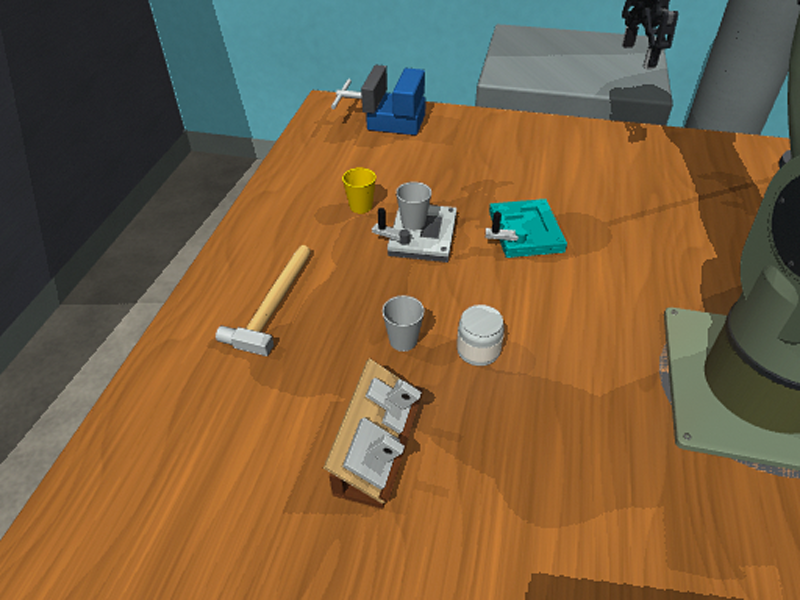

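Jig candidates in the 800x600 top view are the grey one at (530,300) and the turquoise one at (565,410). The grey one is meant. Cup candidates are the steel cup on the jig (541,284), the steel cup on the bench (371,314) and the yellow one (569,213). cup_a is the one on the jig and cup_b the one on the bench. On the stand, the plate at (281,328) is the T and the one at (227,326) is the rectangle. I'll confirm these in enlarged crops.

```bash
cat >> h.py <<'E'
def crop(fn,c,r,w,h,k,W,H):
    im=load(fn)['image'][r:r+h,c:c+w]; im=cv2.resize(im,None,fx=k,fy=k,interpolation=cv2.INTER_CUBIC)
    for i in range(c-c%10+10,c+w,10): cv2.line(im,((i-c)*k,0),((i-c)*k,6),(0,0,255),1); cv2.putText(im,str(i),((i-c)*k-8,16),0,.33,(0,0,255),1)
    for i in range(r-r%10+10,r+h,10): cv2.line(im,(0,(i-r)*k),(6,(i-r)*k),(0,0,255),1); cv2.putText(im,str(i),(8,(i-r)*k+4),0,.33,(0,0,255),1)
    o=np.zeros((H,W,3),np.uint8); o[:min(H,im.shape[0]),:min(W,im.shape[1])]=im[:H,:W]; return o
E
python3 - <<'E'
from h import *
cv2.imwrite('pics/c1.png',np.hstack([crop('top0',305,150,66,100,6,400,600),crop('side0',233,105,66,100,6,400,600)]))
cv2.imwrite('pics/c2.png',np.hstack([np.vstack([crop('top0',122,180,80,60,5,400,300),crop('top0',205,175,66,50,6,400,300)]),crop('side0',200,180,100,150,4,400,600)]))
E
```

```text
(no output)
```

View pics/c1.png

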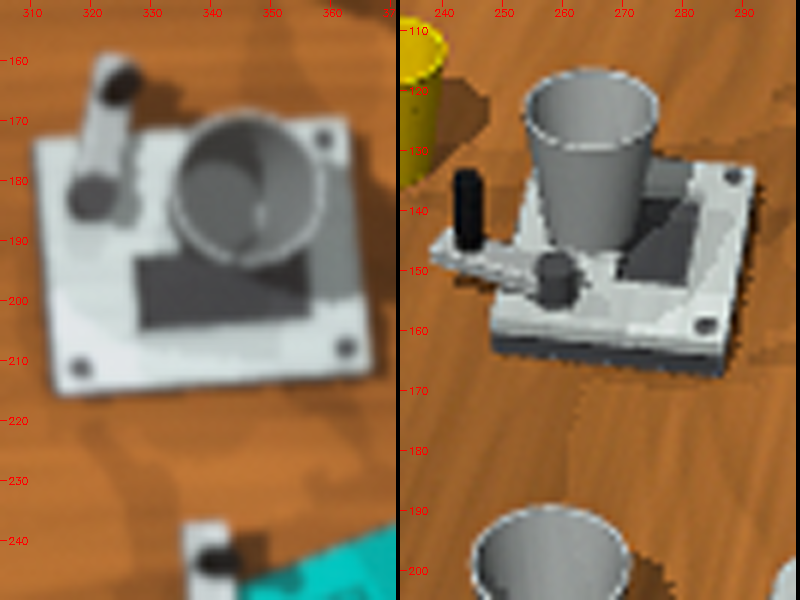

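View pics/c2.png

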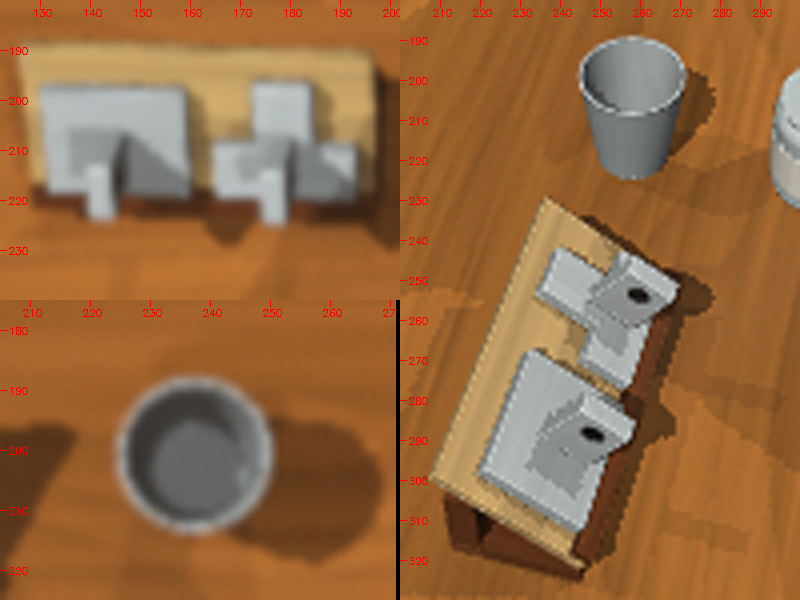

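The crops confirm the choices:
- **Jig:** the grey-white jig has the steel cup over its pocket. Its rim corners in the top view are at about (311,174), (362.5,170), (367,212) and (314.5,216).
- **T plate:** it is the right-hand one in the top view, with its stem up and its lug end face at about (177,219).
- **cup_b:** its mouth is at (237.5,201).
- **cup_a:** its mouth is at (346,181).

Next I fit the poses.

```bash
cat > fit.py <<'E'
from h import *
from scipy.optimize import least_squares
T,S=load('top0'),load('side0')
def pose(p,pts,pitch=0,z=0):
    M=(R.from_euler('z',p[2])*R.from_euler('y',-pitch)).as_matrix(); return np.array(pts)@M.T+[p[0],p[1],z]
def fit(name,pt,ut,ps,us,p0,pitch=0,z=0):
    def f(p):
        r=[]
        if len(pt): r.append((px(T,pose(p,pt,pitch,z))-ut)/.41)
        if len(ps): r.append((px(S,pose(p,ps,pitch,z))-us)/.45)
        return np.vstack(r).ravel()
    o=least_squares(f,p0,loss='soft_l1'); print(name,o.x.round(4),'res mm',f(o.x).reshape(-1,2).round(1).tolist()); return o.x
m=lambda a:np.array(a)/1000
J=fit('jig',m([[70,75,22],[70,-60,22],[-40,-60,22],[-40,75,22],[-17,38,22]]),[[310.8,173.7],[362.5,169.7],[367,212],[314.5,216],[328.3,205]],
 m([[-40,-60,22],[-40,75,22],[70,75,22]]),[[292.2,132.5],[286.7,163.7],[248.5,159.2]],[.38,-.23,0])
P=fit('T',m([[15,36,10],[15,-36,10],[50,15,10],[50,-15,10],[25,6,50],[25,-6,50],[-5,6,50],[-5,-6,50]]),
 [[165,208.6],[193.2,209],[172.4,196.4],[184.4,196.6],[174.4,213.6],[179.4,213.6],[174.4,225],[179.4,225]],
 m([[50,-15,10],[50,15,10],[15,36,10]]),[[239.5,242],[234.25,253.25],[245.75,269.5]],[.36,.18,0],np.radians(35),.035)
A=fit('cupA',[[0,0,.092]],[[346.3,181.3]],[[0,0,.092]],[[265,123]],[.4,-.2,0])
B=fit('cupB',[[0,0,.07]],[[237.5,200.8]],[[0,0,.07]],[[258,198.75]],[.4,.05,0])
k=fit('knob',[[0,0,.078]],[[326.2,163.7]],[[0,0,.078]],[[244.3,133.7]],[.45,-.15,0])
pv=pose(J,m([[42,55,0]]))[0]; d=k[:2]-pv[:2]; print('pivot',pv,'r',np.hypot(*d),'dir',np.arctan2(d[1],d[0])-J[2])
from workcell import monitor; s=monitor.state(); print(R.from_quat(s['orientation'][[1,2,3,0]]).as_matrix().round(3), s['tcp_pos'])
E
python3 fit.py
```

```text
jig [ 0.5403 -0.244   0.0595] res mm [[0.2, 0.2], [-0.4, 0.6], [-0.7, -0.2], [0.6, -0.2], [-0.3, 2.3], [-0.8, 0.4], [0.2, -3.6], [-2.1, -2.6]]
T [ 0.5107  0.1743 -0.0307] res mm [[-1.1, 0.6], [-0.0, 0.6], [-0.8, 1.0], [-0.5, 0.9], [-0.8, 0.7], [-1.0, 0.8], [0.9, -1.7], [0.6, -1.6], [-2.2, -2.5], [0.4, -2.8], [-1.1, -1.8]]
cupA [ 0.5747 -0.2423  0.    ] res mm [[-0.1, 0.9], [-1.3, -0.5]]
cupB [0.5333 0.0263 0.    ] res mm [[-0.1, 0.6], [-0.6, -0.4]]
knob [ 0.6222 -0.1973  0.    ] res mm [[0.5, 0.3], [-0.5, 1.2]]
pivot [ 0.57899351 -0.18663818  0.        ] r 0.044549911172579 dir -0.30145032206180755
[[ 0.924  0.382 -0.   ]
 [ 0.382 -0.924  0.001]
 [-0.    -0.001 -1.   ]] [ 0.21945697 -0.53123142  0.23089131]
```

Request:
servo_tool(
  plan=[
    {"delta_pos": [0.3, 0.2333, 0], "spin": -0.09, "hand": 1},
    {"delta_pos": [0.6, 0.4667, 0], "spin": -0.18, "hand": 1},
    {"delta_pos": [0.9, 0.7, 0], "spin": -0.25, "hand": 1},
    {"delta_pos": [0.9, 0.7, 0], "spin": -0.25, "hand": 1},
  ],
  squeeze=40,
)

```text
clock: 0.6
tcp_pos: [0.3582, -0.4231, 0.2309]
orientation: [-0.001, 1.0, 0.002, 0.0]
force: [-1.5, -0.6, 0.2]
gripper_width: 0.0854
grasp_force: 0.0
```

Request:
servo_tool(
  plan=[
    {"delta_pos": [0.3, 0.2333, 0], "hand": 1},
    {"delta_pos": [0.6, 0.4667, 0], "hand": 1},
    {"delta_pos": [0.9, 0.7, 0], "hand": 1},
  ],
)

```text
invalid input
```

Request:
servo_tool(
  plan=[
    {"delta_pos": [0.3, 0.263, -0.1], "hand": 1},
    {"delta_pos": [0.568, 0.526, -0.3], "hand": 1},
    {"delta_pos": [0.568, 0.526, -0.4], "hand": 1},
    {"delta_pos": [0.568, 0.526, -0.4], "hand": 1},
    {"delta_pos": [0.568, 0.526, -0.4], "hand": 1},
  ],
)

```text
invalid input
```

Request:
servo_tool(
  plan=[
    {"delta_pos": [0.3, 0.25, 0], "spin": 0, "hand": 1},
    {"delta_pos": [0.6, 0.5, 0], "spin": 0, "hand": 1},
    {"delta_pos": [0.9, 0.7, 0], "spin": 0, "hand": 1},
    {"delta_pos": [0.9, 0.7, 0], "spin": 0, "hand": 1},
  ],
)

```text
clock: 1.1
tcp_pos: [0.492, -0.3188, 0.2306]
orientation: [-0.001, 1.0, 0.002, 0.0]
force: [-1.0, -0.2, -0.3]
gripper_width: 0.0853
grasp_force: 0.0
```

Request:
servo_tool(
  plan=[
    {"delta_pos": [0.3, 0.263, -0.1], "spin": 0, "hand": 1},
    {"delta_pos": [0.568, 0.526, -0.3], "spin": 0, "hand": 1},
    {"delta_pos": [0.568, 0.526, -0.4], "spin": 0, "hand": 1},
    {"delta_pos": [0.568, 0.526, -0.4], "spin": 0, "hand": 1},
    {"delta_pos": [0.568, 0.526, -0.4], "spin": 0, "hand": 1},
  ],
)

```text
clock: 1.72
tcp_pos: [0.5741, -0.2442, 0.1722]
orientation: [0.0, 1.0, -0.001, 0.0]
force: [-0.8, 0.5, -0.3]
gripper_width: 0.0854
grasp_force: 0.0
```

Request:
servo_tool(
  plan=[
    {"delta_pos": [0.003, 0.012, -0.3], "spin": 0, "hand": 1},
    {"delta_pos": [0.003, 0.012, -0.5], "spin": 0, "hand": 1},
    {"delta_pos": [0.003, 0.012, -0.66], "spin": 0, "hand": 1},
    {"delta_pos": [0.003, 0.012, -0.66], "spin": 0, "hand": 1},
    {"delta_pos": [0.003, 0.012, -0.66], "spin": 0, "hand": 0.5},
    {"delta_pos": [0.003, 0.012, -0.66], "spin": 0, "hand": 0.5},
    {"delta_pos": [0.003, 0.012, -0.66], "spin": 0, "hand": 0.5},
    {"delta_pos": [0.003, 0.012, -0.66], "spin": 0, "hand": 0.5},
  ],
)

```text
clock: 2.72
tcp_pos: [0.576, -0.2414, 0.0742]
orientation: [0.001, 1.0, -0.001, 0.001]
force: [-0.9, -1.3, 9.8]
gripper_width: 0.0605
grasp_force: 41.0
```

Request:
servo_tool(
  plan=[
    {"delta_pos": [0, 0, 0.15], "spin": 0, "hand": 0.5},
    {"delta_pos": [0, 0, 0.4], "spin": 0, "hand": 0.5},
    {"delta_pos": [0, 0, 0.7], "spin": 0, "hand": 0.5},
    {"delta_pos": [0, 0, 0.9], "spin": 0, "hand": 0.5},
    {"delta_pos": [0, 0, 0.9], "spin": 0, "hand": 0.5},
  ],
)

```text
clock: 3.35
tcp_pos: [0.576, -0.2412, 0.2104]
orientation: [0.001, 1.0, -0.0, 0.002]
force: [0.7, 0.7, -1.8]
gripper_width: 0.0603
grasp_force: 44.0
```

Run:
```python
from h import *
snap('side','side1'); snap('top','top1')
s=load('side1'); print(px(s,[[.576,-.2412,.2104],[.576,-.2412,.16]]))
cv2.imwrite('pics/c3.png',np.hstack([crop('side1',218,40,80,120,5,400,600),crop('top1',310,140,80,80,5,400,600)]))
```

```text
[[264.17838486  85.11735632]
 [264.03893767 101.94794063]]
```

View pics/c3.png

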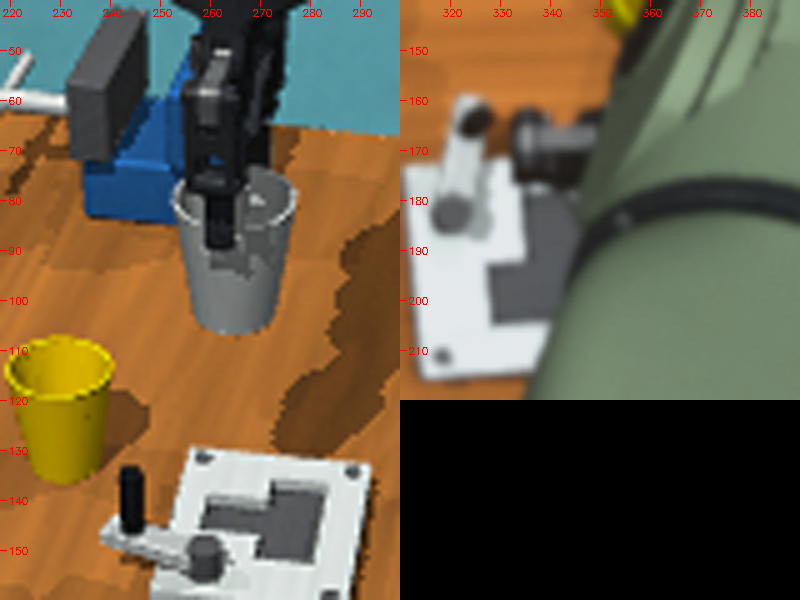

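Cup A hangs upright in the fingers, with its mouth at about (265,80) in the side view. The jig is empty. I carry it to cup B.

Request:
servo_tool(
  plan=[
    {"delta_pos": [-0.035, 0.22, 0], "spin": 0, "hand": 0.5},
    {"delta_pos": [-0.07, 0.45, 0], "spin": 0, "hand": 0.5},
    {"delta_pos": [-0.1, 0.67, 0], "spin": 0, "hand": 0.5},
    {"delta_pos": [-0.138, 0.893, 0], "spin": 0, "hand": 0.5},
  ],
)

```text
clock: 3.95
tcp_pos: [0.5539, -0.1057, 0.2066]
orientation: [-0.0, 1.0, -0.0, -0.001]
force: [0.4, 0.4, -0.6]
gripper_width: 0.0605
grasp_force: 44.0
```

Request:
servo_tool(
  plan=[
    {"delta_pos": [-0.035, 0.22, 0], "spin": 0, "hand": 0.5},
    {"delta_pos": [-0.07, 0.45, 0], "spin": 0, "hand": 0.5},
    {"delta_pos": [-0.1, 0.67, 0], "spin": 0, "hand": 0.5},
    {"delta_pos": [-0.138, 0.893, 0], "spin": 0, "hand": 0.5},
    {"delta_pos": [-0.138, 0.893, 0], "spin": 0, "hand": 0.5},
    {"delta_pos": [-0.138, 0.893, 0], "spin": 0, "hand": 0.5},
  ],
)

```text
clock: 4.7
tcp_pos: [0.5337, 0.0265, 0.2069]
orientation: [0.0, 1.0, -0.001, -0.0]
force: [-0.0, -0.0, -1.3]
gripper_width: 0.0608
grasp_force: 44.0
```

Request:
servo_tool(
  plan=[
    {"delta_pos": [0.005, 0.003, -0.25], "spin": 0, "hand": 0.5},
    {"delta_pos": [0.005, 0.003, -0.45], "spin": 0, "hand": 0.5},
    {"delta_pos": [0.005, 0.003, -0.55], "spin": 0, "hand": 0.5},
    {"delta_pos": [0.005, 0.003, -0.62], "spin": 0, "hand": 0.5},
    {"delta_pos": [0.005, 0.003, -0.68], "spin": 0, "hand": 0.5},
    {"delta_pos": [0.005, 0.003, -0.68], "spin": 0, "hand": 0.5},
  ],
)

```text
clock: 5.45
tcp_pos: [0.5346, 0.0276, 0.1052]
orientation: [-0.0, 1.0, -0.0, -0.0]
force: [0.6, -0.9, -1.5]
gripper_width: 0.0605
grasp_force: 44.0
```

Request:
servo_tool(
  plan=[
    {"delta_pos": [0, 0, -0.05], "spin": 0, "hand": 0.5},
    {"delta_pos": [0, 0, -0.1], "spin": 0, "hand": 0.5},
    {"delta_pos": [0, 0, -0.12], "spin": 0, "hand": 0.5},
    {"delta_pos": [0, 0, -0.12], "spin": 0, "hand": 0.5},
  ],
)

```text
clock: 5.95
tcp_pos: [0.5345, 0.0276, 0.0871]
orientation: [-0.0, 1.0, -0.0, -0.0]
force: [0.2, -0.1, 0.2]
gripper_width: 0.0602
grasp_force: 44.0
```

Request:
servo_tool(
  plan=[
    {"delta_pos": [0, 0, -0.03], "spin": 0, "hand": 0.5},
    {"delta_pos": [0, 0, -0.05], "spin": 0, "hand": 0.5},
    {"delta_pos": [0, 0, -0.05], "spin": 0, "hand": 0.5},
  ],
)

```text
clock: 6.32
tcp_pos: [0.5356, 0.0274, 0.0817]
orientation: [-0.0, 1.0, -0.001, 0.002]
force: [-6.1, -2.0, 40.7]
gripper_width: 0.0607
grasp_force: 47.6
```

Request:
servo_tool(
  plan=[
    {"delta_pos": [0, 0, 0], "spin": 0, "hand": 1},
    {"delta_pos": [0, 0, 0], "spin": 0, "hand": 1},
    {"delta_pos": [0, 0, 0], "spin": 0, "hand": 1},
    {"delta_pos": [0, 0, 0.2], "spin": 0, "hand": 1},
    {"delta_pos": [0, 0, 0.6], "spin": 0, "hand": 1},
    {"delta_pos": [0, 0, 0.9], "spin": -0.02, "hand": 1},
    {"delta_pos": [-0.13, 0.2, 0.9], "spin": -0.02, "hand": 1},
    {"delta_pos": [-0.23, 0.5, 0.9], "spin": -0.02, "hand": 1},
    {"delta_pos": [-0.23, 0.9, 0.9], "spin": -0.02, "hand": 1},
    {"delta_pos": [-0.23, 0.9, 0.9], "spin": -0.02, "hand": 1},
  ],
)

```text
clock: 7.58
tcp_pos: [0.4992, 0.1672, 0.2143]
orientation: [-0.001, 1.0, -0.013, -0.0]
force: [-0.2, -1.0, 0.1]
gripper_width: 0.0855
grasp_force: 0.0
```

Run:
```python
from h import *
snap('side','side2'); snap('top','top2')
cv2.imwrite('pics/c4.png',np.hstack([crop('side2',200,150,100,150,4,400,600),crop('top2',130,160,133,133,3,400,600)]))
```

```text
(no output)
```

View pics/c4.png

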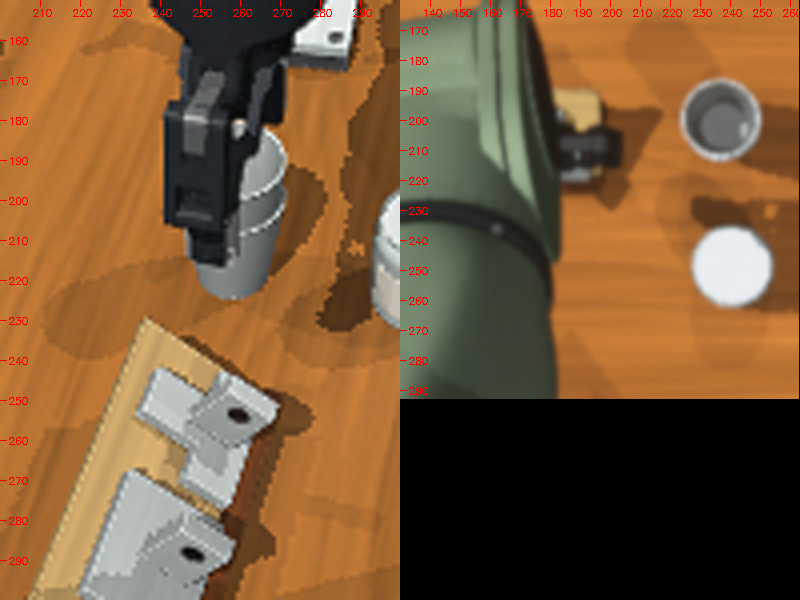

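The cups are nested upright and the plates are undisturbed. Now for the T plate: I grip its lug with the pads closing along y.

Request:
servo_tool(
  plan=[
    {"delta_pos": [-0.01, 0.05, -0.3], "spin": -0.003, "hand": 1},
    {"delta_pos": [-0.01, 0.05, -0.6], "spin": -0.003, "hand": 1},
    {"delta_pos": [-0.01, 0.05, -0.8], "spin": -0.003, "hand": 1},
    {"delta_pos": [-0.01, 0.05, -0.8], "spin": -0.003, "hand": 1},
    {"delta_pos": [-0.01, 0.05, -0.8], "spin": -0.003, "hand": 1},
  ],
)

```text
clock: 8.3
tcp_pos: [0.4992, 0.1696, 0.096]
orientation: [-0.0, 1.0, -0.019, 0.001]
force: [0.2, 0.5, 0.5]
gripper_width: 0.0852
grasp_force: 0.0
```

Request:
servo_tool(
  plan=[
    {"delta_pos": [-0.01, 0.03, -0.1], "spin": 0, "hand": 1},
    {"delta_pos": [-0.01, 0.03, -0.2], "spin": 0, "hand": 1},
    {"delta_pos": [-0.01, 0.03, -0.28], "spin": 0, "hand": 1},
    {"delta_pos": [-0.01, 0.03, -0.28], "spin": 0, "hand": 1},
    {"delta_pos": [-0.01, 0.03, -0.28], "spin": 0, "hand": 1},
  ],
)

```text
clock: 8.93
tcp_pos: [0.4972, 0.1746, 0.0529]
orientation: [-0.0, 1.0, -0.019, 0.0]
force: [-0.9, -0.5, 0.2]
gripper_width: 0.0851
grasp_force: 0.0
```

Request:
servo_tool(
  plan=[
    {"delta_pos": [0, 0, 0], "spin": 0, "hand": 0.4},
    {"delta_pos": [0, 0, 0], "spin": 0, "hand": 0},
    {"delta_pos": [0, 0, 0], "spin": 0, "hand": 0},
    {"delta_pos": [0, 0, 0], "spin": 0, "hand": 0},
    {"delta_pos": [0, 0, 0], "spin": 0, "hand": 0},
    {"delta_pos": [0, 0, 0], "spin": 0, "hand": 0},
    {"delta_pos": [0, 0, 0], "spin": 0, "hand": 0},
  ],
)

```text
clock: 9.8
tcp_pos: [0.4971, 0.1747, 0.0529]
orientation: [-0.0, 1.0, -0.019, 0.0]
force: [-1.2, -0.6, 5.6]
gripper_width: 0.011
grasp_force: 39.6
```

Request:
servo_tool(
  plan=[
    {"delta_pos": [0, 0, 0.1], "spin": 0, "hand": 0},
    {"delta_pos": [0, 0, 0.3], "spin": 0, "hand": 0},
    {"delta_pos": [0, 0, 0.6], "spin": 0, "hand": 0},
    {"delta_pos": [0, 0, 0.9], "spin": 0, "hand": 0},
    {"delta_pos": [0, 0, 0.95], "spin": 0, "hand": 0},
    {"delta_pos": [0, 0, 0.95], "spin": 0, "hand": 0},
  ],
)

```text
clock: 10.55
tcp_pos: [0.4969, 0.1747, 0.1954]
orientation: [-0.0, 1.0, -0.018, 0.0]
force: [0.7, -0.1, -3.2]
gripper_width: 0.0115
grasp_force: 39.4
```

Run:
```python
from h import *
snap('side','side3'); snap('top','top3')
cv2.imwrite('pics/c5.png',np.hstack([crop('side3',200,150,100,150,4,400,600),crop('top3',120,160,133,133,3,400,600)]))
```

```text
(no output)
```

View pics/c5.png

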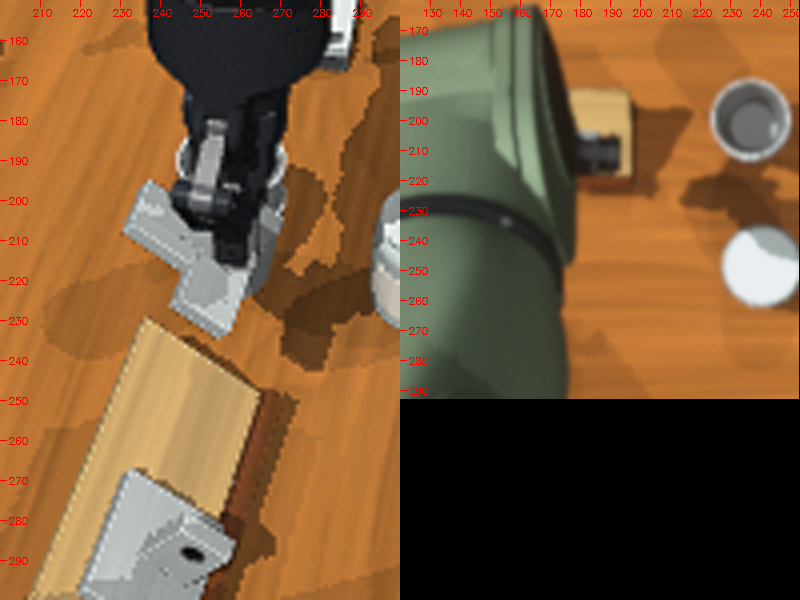

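The plate is held at its 35° tilt. I'll set it on free bench between the cup and the jig, let it tip flat there and regrip it level.

Request:
servo_tool(
  plan=[
    {"delta_pos": [0.03, -0.2, 0], "spin": 0, "hand": 0},
    {"delta_pos": [0.06, -0.43, 0], "spin": 0, "hand": 0},
    {"delta_pos": [0.09, -0.65, 0], "spin": 0, "hand": 0},
    {"delta_pos": [0.11, -0.866, 0], "spin": 0, "hand": 0},
  ],
)

```text
clock: 11.15
tcp_pos: [0.5132, 0.0435, 0.1942]
orientation: [0.0, 1.0, -0.019, -0.001]
force: [0.3, -0.3, -3.0]
gripper_width: 0.0117
grasp_force: 39.5
```

Request:
servo_tool(
  plan=[
    {"delta_pos": [0.03, -0.2, 0], "spin": 0, "hand": 0},
    {"delta_pos": [0.06, -0.43, 0], "spin": 0, "hand": 0},
    {"delta_pos": [0.09, -0.65, 0], "spin": 0, "hand": 0},
    {"delta_pos": [0.11, -0.866, 0], "spin": 0, "hand": 0},
    {"delta_pos": [0.11, -0.866, -0.2], "spin": 0, "hand": 0},
    {"delta_pos": [0.11, -0.866, -0.5], "spin": 0, "hand": 0},
    {"delta_pos": [0.11, -0.866, -0.8], "spin": 0, "hand": 0},
    {"delta_pos": [0.11, -0.866, -0.9], "spin": 0, "hand": 0},
    {"delta_pos": [0.11, -0.866, -0.9], "spin": 0, "hand": 0},
  ],
)

```text
clock: 12.28
tcp_pos: [0.5298, -0.0852, 0.0599]
orientation: [-0.0, 1.0, -0.019, -0.001]
force: [-0.4, 0.2, -2.6]
gripper_width: 0.0115
grasp_force: 39.5
```

Request:
servo_tool(
  plan=[
    {"delta_pos": [0, 0, -0.1], "spin": 0, "hand": 0},
    {"delta_pos": [0, 0, -0.18], "spin": 0, "hand": 0},
    {"delta_pos": [0, 0, -0.205], "spin": 0, "hand": 0},
    {"delta_pos": [0, 0, -0.215], "spin": 0, "hand": 0},
    {"delta_pos": [0, 0, -0.22], "spin": 0, "hand": 0},
    {"delta_pos": [0, 0, -0.22], "spin": 0, "hand": 0},
  ],
)

```text
clock: 13.02
tcp_pos: [0.5302, -0.0851, 0.0275]
orientation: [-0.0, 1.0, -0.018, 0.0]
force: [-0.2, -0.3, -2.7]
gripper_width: 0.0113
grasp_force: 39.6
```

Request:
servo_tool(
  plan=[
    {"delta_pos": [0, 0, -0.01], "spin": 0, "hand": 0},
    {"delta_pos": [0, 0, -0.02], "spin": 0, "hand": 0},
    {"delta_pos": [0, 0, -0.02], "spin": 0, "hand": 0},
  ],
  squeeze=20,
)

```text
clock: 13.4
tcp_pos: [0.5307, -0.0852, 0.026]
orientation: [-0.0, 1.0, -0.019, 0.001]
force: [-5.5, 1.3, 37.1]
gripper_width: 0.0114
grasp_force: 45.9
```

Request:
servo_tool(
  plan=[
    {"delta_pos": [0, 0, 0], "spin": 0, "hand": 0.25},
    {"delta_pos": [0, 0, 0], "spin": 0, "hand": 0.25},
    {"delta_pos": [0, 0, 0], "spin": 0, "hand": 0.25},
    {"delta_pos": [0, 0, 0], "spin": 0, "hand": 0.25},
    {"delta_pos": [0, 0, 0.05], "spin": 0, "hand": 0.25},
    {"delta_pos": [0, 0, 0.05], "spin": 0, "hand": 0.25},
  ],
)

```text
clock: 14.15
tcp_pos: [0.5304, -0.0852, 0.0324]
orientation: [0.0, 1.0, -0.019, 0.0]
force: [-0.3, 0.2, 0.1]
gripper_width: 0.0211
grasp_force: 0.0
```

Run:
```python
from h import *
snap('side','side4'); snap('top','top4')
cv2.imwrite('pics/c6.png',np.hstack([crop('side4',225,110,80,120,5,400,600),crop('top4',240,150,100,100,4,400,600)]))
```

```text
(no output)
```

View pics/c6.png

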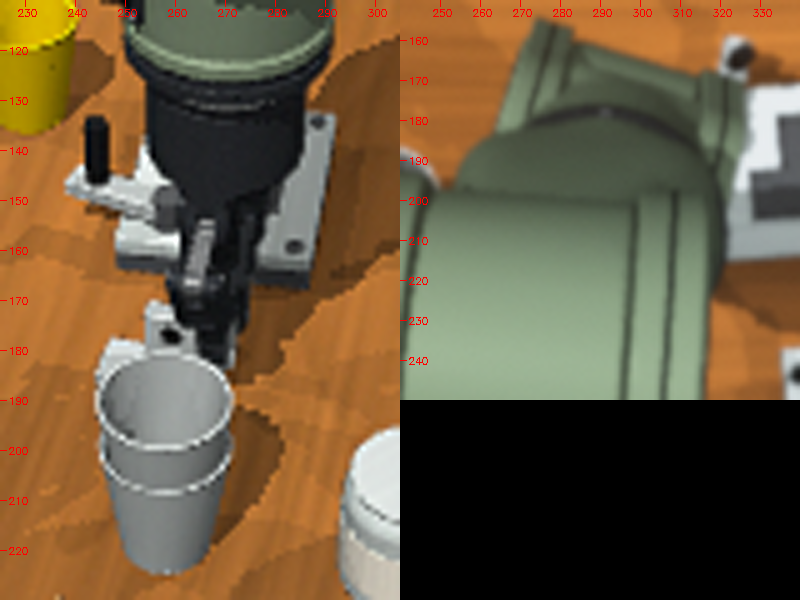

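Run:
```python
from h import *
s=load('side4')
for x in(.545,.551,.557): print(x,px(s,[[x+.015,-.079,.05],[x-.015,-.079,.05],[x,-.079,.035],[x+.04,-.070,.01]]).round(1).tolist())
```

```text
0.545 [[256.6, 173.5], [268.0, 175.2], [262.3, 178.6], [246.7, 185.5]]
0.551 [[254.4, 173.1], [265.8, 174.9], [260.0, 178.2], [244.5, 185.2]]
0.557 [[252.1, 172.8], [263.5, 174.5], [257.8, 177.9], [242.3, 184.8]]
```

Request:
servo_tool(
  plan=[
    {"delta_pos": [0.08, 0, 0], "spin": 0, "hand": 0.25},
    {"delta_pos": [0.15, 0, 0], "spin": 0, "hand": 0.25},
    {"delta_pos": [0.15, 0, -0.05], "spin": 0, "hand": 0.25},
    {"delta_pos": [0.15, 0, -0.095], "spin": 0, "hand": 0.25},
    {"delta_pos": [0.15, 0, -0.095], "spin": 0, "hand": 0.25},
    {"delta_pos": [0.15, 0, -0.095], "spin": 0, "hand": 0},
    {"delta_pos": [0.15, 0, -0.095], "spin": 0, "hand": 0},
    {"delta_pos": [0.15, 0, -0.095], "spin": 0, "hand": 0},
  ],
  squeeze=60,
)

```text
clock: 15.25
tcp_pos: [0.5525, -0.0851, 0.0175]
orientation: [-0.0, 1.0, -0.019, -0.0]
force: [0.2, 0.1, -3.2]
gripper_width: 0.0111
grasp_force: 58.3
```

Request:
servo_tool(
  plan=[
    {"delta_pos": [0, 0, 0.1], "spin": 0, "hand": 0},
    {"delta_pos": [0, 0, 0.3], "spin": 0, "hand": 0},
    {"delta_pos": [0, 0, 0.6], "spin": 0, "hand": 0},
    {"delta_pos": [0, 0, 0.9], "spin": 0, "hand": 0},
    {"delta_pos": [0, 0, 0.9], "spin": 0, "hand": 0},
    {"delta_pos": [0, 0, 0.9], "spin": 0, "hand": 0},
  ],
)

```text
clock: 16.0
tcp_pos: [0.5523, -0.085, 0.1524]
orientation: [-0.0, 1.0, -0.018, -0.0]
force: [-0.9, 0.0, -4.0]
gripper_width: 0.0112
grasp_force: 58.7
```

Request:
servo_tool(
  plan=[
    {"delta_pos": [0, -0.2, 0], "spin": 0.02, "hand": 0},
    {"delta_pos": [0, -0.5, 0], "spin": 0.04, "hand": 0},
    {"delta_pos": [0, -0.8, 0], "spin": 0.062, "hand": 0},
    {"delta_pos": [-0.01, -1, 0], "spin": 0.062, "hand": 0},
    {"delta_pos": [-0.01, -1, 0], "spin": 0.062, "hand": 0},
    {"delta_pos": [-0.01, -1, 0], "spin": 0.062, "hand": 0},
  ],
)

```text
clock: 16.75
tcp_pos: [0.5508, -0.2342, 0.1516]
orientation: [-0.001, 1.0, 0.03, -0.001]
force: [0.3, 0.9, -2.8]
gripper_width: 0.0114
grasp_force: 59.0
```

Request:
servo_tool(
  plan=[
    {"delta_pos": [0, -0.055, -0.3], "spin": 0, "hand": 0},
    {"delta_pos": [0, -0.055, -0.5], "spin": 0, "hand": 0},
    {"delta_pos": [0, -0.055, -0.55], "spin": 0, "hand": 0},
    {"delta_pos": [0, -0.055, -0.55], "spin": 0, "hand": 0},
    {"delta_pos": [0, -0.055, -0.55], "spin": 0, "hand": 0},
  ],
)

```text
clock: 17.38
tcp_pos: [0.5517, -0.2433, 0.0712]
orientation: [0.0, 1.0, 0.03, 0.001]
force: [-0.5, 0.2, -2.7]
gripper_width: 0.0113
grasp_force: 58.8
```

Run:
```python
from h import *
from workcell import monitor
st=monitor.state(); print(st['tcp_pos'],st['orientation'])
snap('side','side5'); snap('top','top5')
cv2.imwrite('pics/c7.png',crop('side5',230,110,72,55,11,792,600))
```

```text
[ 0.55165031 -0.24332316  0.0712121 ] [2.52744172e-04 9.99539061e-01 3.03491886e-02 7.26571429e-04]
```

View pics/c7.png

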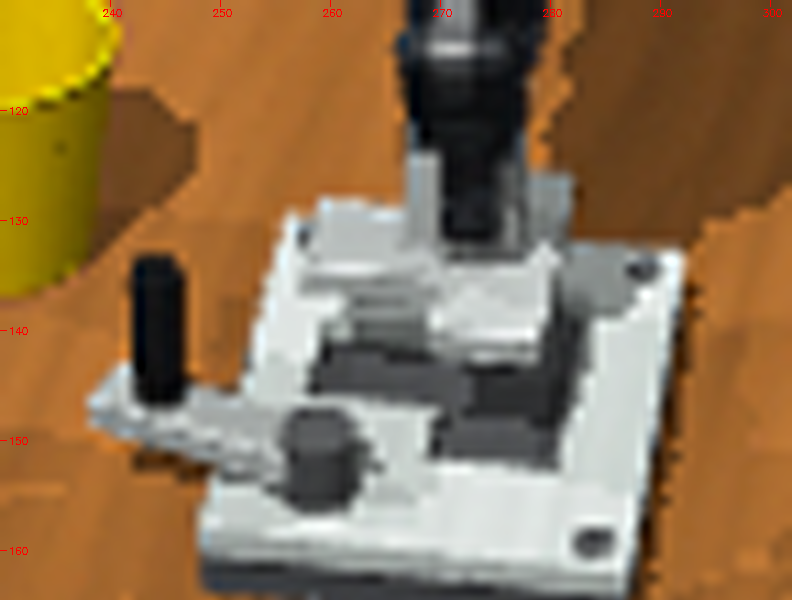

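Run:
```python
from h import *
from scipy.optimize import least_squares
s=load('side5'); m=lambda a:np.array(a)/1000
def f(p,pts,uv,z):
    c,n=np.cos(p[2]),np.sin(p[2]); P=np.array(pts)@np.array([[c,-n,0],[n,c,0],[0,0,1]]).T+[p[0],p[1],z]; return (px(s,P)-uv).ravel()
def go(n,pts,uv,z,yaw=.06):
    o=least_squares(lambda q:f([q[0],q[1],yaw],pts,uv,z),[.54,-.24],loss='soft_l1',f_scale=.5); print(n,o.x.round(4),o.fun.reshape(-1,2).round(1).tolist())
go('jig',m([[17,38,22],[-17,38,22],[-40,-60,22],[-40,75,22],[70,75,22],[17,17,22]]),[[269.1,151.4],[280.6,152.3],[292.2,132.7],[287,161],[248.5,159],[269.4,146.5]][:5]+[[269.6,146.7]],0)
go('plate',m([[15,36,10],[-15,36,10],[50,15,10],[50,-15,10],[25,6,50],[-5,6,50]][:4]),[[269.5,138.0],[279.8,138.4],[257.3,134.5],[259.1,128.2]],.0537)
print(px(s,[[.5516+.015,-.237,.08],[.5516-.015,-.237,.08]]))
```

```text
jig [ 0.5391 -0.2453] [[-0.3, -0.1], [0.1, 0.2], [0.1, -0.2], [0.3, 0.9], [-0.4, -1.2], [0.2, 0.0]]
plate [ 0.542  -0.2466] [[-0.6, 0.9], [-0.1, 1.5], [0.4, -1.4], [0.3, -1.3]]
[[266.80972865 127.78454377]
 [277.36798798 129.14874874]]
```

Run:
```python
from h import *
g=cv2.cvtColor(load('side5')['image'],cv2.COLOR_BGR2GRAY)
print('cols',list(range(254,286)))
for r in list(range(124,153)): print(r,*g[r,254:286])
s=load('side5')
def P(x,y,z,ox=.5403,oy=-.244,a=.06):
    c,n=np.cos(a),np.sin(a); return px(s,[[ox+c*x-n*y,oy+n*x+c*y,z]])[0].round(1)
for n,q in dict(stemN=(50,15),stemF=(50,-15),cbNL=(15,36),cbNR=(-15,36),inner=(15,15)).items():
    print(n,P(q[0]/1e3,q[1]/1e3,.0637),P(q[0]/1e3,q[1]/1e3,.0537))
print('pocket NL NR',P(.017,.038,.022),P(-.017,.038,.022))
```

```text
cols [254, 255, 256, 257, 258, 259, 260, 261, 262, 263, 264, 265, 266, 267, 268, 269, 270, 271, 272, 273, 274, 275, 276, 277, 278, 279, 280, 281, 282, 283, 284, 285]
124 123 118 113 116 117 120 119 119 122 127 124 122 107 165 160 146 31 19 20 21 14 34 53 83 131 123 70 72 70 69 69 69
125 120 117 117 118 118 122 119 120 123 127 125 125 125 155 154 141 29 14 21 20 23 56 87 79 132 118 89 89 66 69 70 71
126 118 116 115 119 119 118 118 119 125 123 124 125 123 153 154 140 30 20 22 20 21 54 87 81 136 135 137 138 78 68 70 71
127 115 116 117 119 118 124 120 123 127 123 120 124 125 151 153 141 29 19 28 33 33 55 87 92 137 135 133 134 50 70 72 71
128 117 114 122 119 127 212 192 192 201 165 141 152 146 150 150 140 53 31 35 32 35 64 88 75 136 133 134 139 65 69 72 72
129 117 124 183 150 156 200 191 189 190 192 220 218 190 148 151 141 24 32 40 26 32 61 128 72 119 118 133 115 65 71 71 73
130 117 156 235 155 152 190 187 188 187 187 186 186 173 146 149 139 22 35 37 33 27 54 128 88 118 116 114 85 68 70 70 73
131 108 150 232 81 163 191 188 185 187 186 187 186 170 146 149 136 48 21 23 16 26 72 130 83 116 1
[... 2054 characters left out ...]
5 45 135 213 212 216 214
149 170 126 86 90 92 92 91 92 140 209 204 200 201 208 211 85 81 84 85 83 85 81 83 83 83 69 79 186 211 211 216 213
150 190 114 78 91 93 93 92 64 69 117 206 199 203 209 206 44 82 81 82 81 80 80 81 82 80 65 85 218 209 213 214 212
151 182 172 52 67 68 65 51 44 75 120 204 199 204 205 166 88 119 91 99 93 92 94 91 88 84 70 111 214 208 215 213 211
152 148 149 76 60 61 59 54 45 76 115 116 203 206 207 206 207 235 232 235 203 204 202 164 162 122 115 114 209 208 214 213 210
stemN [258.  133.8] [258.1 136.6]
stemF [259.7 127.5] [259.7 130.3]
cbNL [269.3 139.5] [269.2 142.4]
cbNR [280.1 140.5] [280.  143.4]
inner [270.4 134.9] [270.3 137.8]
pocket NL NR [268.3 151.6] [280.2 152.7]
```

Request:
servo_tool(
  plan=[
    {"delta_pos": [-0.017, -0.001, -0.08], "spin": 0, "hand": 0},
    {"delta_pos": [-0.017, -0.001, -0.17], "spin": 0, "hand": 0},
    {"delta_pos": [-0.017, -0.001, -0.2], "spin": 0, "hand": 0},
    {"delta_pos": [-0.017, -0.001, -0.2], "spin": 0, "hand": 0},
    {"delta_pos": [-0.017, -0.001, -0.2], "spin": 0, "hand": 0},
    {"delta_pos": [-0.017, -0.001, -0.215], "spin": 0, "hand": 0},
    {"delta_pos": [-0.017, -0.001, -0.23], "spin": 0, "hand": 0},
    {"delta_pos": [-0.017, -0.001, -0.23], "spin": 0, "hand": 0},
  ],
)

```text
clock: 18.48
tcp_pos: [0.5484, -0.2435, 0.0354]
orientation: [-0.0, 1.0, 0.03, -0.0]
force: [-0.0, 0.3, -3.0]
gripper_width: 0.0111
grasp_force: 59.0
```

Request:
servo_tool(
  plan=[
    {"delta_pos": [0, 0, -0.015], "spin": 0, "hand": 0},
    {"delta_pos": [0, 0, -0.025], "spin": 0, "hand": 0},
    {"delta_pos": [0, 0, -0.03], "spin": 0, "hand": 0},
    {"delta_pos": [0, 0, -0.03], "spin": 0, "hand": 0},
  ],
)

```text
clock: 18.98
tcp_pos: [0.5485, -0.2435, 0.0315]
orientation: [-0.0, 1.0, 0.03, 0.0]
force: [-3.2, 1.5, 7.4]
gripper_width: 0.0112
grasp_force: 60.7
```

Request:
servo_tool(
  plan=[
    {"delta_pos": [0, 0, 0], "spin": 0, "hand": 0.3},
    {"delta_pos": [0, 0, 0], "spin": 0, "hand": 0.3},
    {"delta_pos": [0, 0, 0], "spin": 0, "hand": 0.3},
    {"delta_pos": [0, 0, 0.15], "spin": 0, "hand": 0.3},
    {"delta_pos": [0, 0, 0.4], "spin": 0, "hand": 0.3},
    {"delta_pos": [0, 0, 0.7], "spin": 0, "hand": 0.3},
    {"delta_pos": [0, 0, 0.7], "spin": 0, "hand": 0},
    {"delta_pos": [0, 0, 0.7], "spin": 0, "hand": 0},
  ],
)

```text
clock: 19.98
tcp_pos: [0.5483, -0.2434, 0.1355]
orientation: [-0.0, 1.0, 0.03, -0.0]
force: [-1.6, 0.4, -1.0]
gripper_width: 0.0001
grasp_force: 0.0
```

Run:
```python
from h import *
snap('side','side6'); g=cv2.cvtColor(load('side6')['image'],cv2.COLOR_BGR2GRAY)
print('col    ',*range(254,286,1))
for r in range(128,154): print(r,*g[r,254:286])
s=load('side6')
def P(x,y,z,ox=.5398,oy=-.244,a=.06):
    c,n=np.cos(a),np.sin(a); return px(s,[[ox+c*x-n*y,oy+n*x+c*y,z]])[0].round(1)
for n,q in dict(stemN=(50,15),stemF=(50,-15),cbNL=(15,36),cbNR=(-15,36),inner=(15,15)).items(): print(n,P(q[0]/1e3,q[1]/1e3,.024),P(q[0]/1e3,q[1]/1e3,.022))
print('lug top near',P(.025,.006,.064),P(-.005,.006,.064))
# knob geometry in commands
J=np.array([.5400,-.244]);a=.0595;c,n=np.cos(a),np.sin(a)
pv=J+[c*.042-n*.055,n*.042+c*.055]; print('pivot',pv)
```

```text
col     254 255 256 257 258 259 260 261 262 263 264 265 266 267 268 269 270 271 272 273 274 275 276 277 278 279 280 281 282 283 284 285
128 116 115 121 118 119 117 116 120 120 122 122 125 129 129 129 128 125 124 122 121 118 119 121 125 121 119 112 112 115 113 66 69
129 114 121 182 150 147 151 152 126 125 124 125 129 130 128 128 123 123 121 121 119 116 120 122 121 120 117 109 111 114 64 68 71
130 117 155 236 154 124 203 234 232 232 206 206 206 183 184 154 106 152 125 125 119 121 122 120 118 118 114 109 112 112 64 68 70
131 107 150 230 78 80 81 130 228 225 224 223 225 229 231 213 215 214 225 224 190 201 188 145 132 133 146 143 118 119 80 77 79
132 115 207 229 151 112 133 216 227 223 222 220 224 229 227 212 200 214 212 217 217 216 217 217 213 176 230 228 228 230 231 195 196
133 121 231 229 232 232 229 223 223 223 221 219 224 226 176 181 199 212 224 236 236 235 226 214 214 129 233 229 227 226 227 227 228
134 150 229 227 226 225 224 221 224 222 220 222 225 227 195 149 146 144 141 140 145 141 121 126 138 120 232 226 225 226 225 224 224
135 204 227 227 225 224 222 222 222 221 219 222 227 22
[... 1912 characters left out ...]
 229 222 224 228 229 67 204 209 210 209 208 207 208 211 215 220 73 229 222 224 225 224
151 181 170 51 67 67 65 49 45 88 147 228 223 226 226 190 121 207 205 220 230 230 227 220 206 205 199 82 228 221 225 225 223
152 147 149 76 59 60 59 52 47 88 142 140 225 227 227 227 227 226 222 223 206 207 205 163 162 153 145 99 224 222 224 224 223
153 167 143 75 60 61 60 53 42 91 223 213 226 227 227 224 222 223 220 223 227 226 225 225 224 230 232 229 220 222 224 224 223
stemN [258.3 144.9] [258.3 145.4]
stemF [259.9 138.5] [259.9 139.1]
cbNL [269.3 150.7] [269.2 151.2]
cbNR [279.8 151.7] [279.7 152.3]
inner [270.3 146. ] [270.3 146.6]
lug top near [267.5 132.6] [278.  133.6]
pivot [ 0.57865511 -0.1865998 ]
```

The plate sits inside the pocket with even gaps and contact at the expected height. Next is the keeper: I push its pin round with the closed fingers, keeping the finger face square to the arc.

Request:
servo_tool(
  plan=[
    {"delta_pos": [0.2, 0.2, 0], "spin": 0.11, "hand": 0},
    {"delta_pos": [0.4, 0.4, 0], "spin": 0.22, "hand": 0},
    {"delta_pos": [0.54, 0.5, 0], "spin": 0.33, "hand": 0},
    {"delta_pos": [0.54, 0.5, 0], "spin": 0.44, "hand": 0},
    {"delta_pos": [0.54, 0.5, 0], "spin": 0.55, "hand": 0},
    {"delta_pos": [0.54, 0.5, 0], "spin": 0.66, "hand": 0},
    {"delta_pos": [0.54, 0.5, 0], "spin": 0.77, "hand": 0},
    {"delta_pos": [0.54, 0.5, 0], "spin": 0.808, "hand": 0},
    {"delta_pos": [0.54, 0.5, 0], "spin": 0.808, "hand": 0},
    {"delta_pos": [0.54, 0.5, 0], "spin": 0.808, "hand": 0},
  ],
)

```text
clock: 21.28
tcp_pos: [0.6293, -0.1684, 0.1354]
orientation: [-0.0, 0.787, 0.616, -0.0]
force: [-0.0, -0.1, 0.6]
gripper_width: 0.0004
grasp_force: 0.0
```

Run:
```python
from h import *
from workcell import monitor
s=monitor.state(); t=s['tcp_pos']; M=R.from_quat(s['orientation'][[1,2,3,0]]).as_matrix(); y=np.arctan2(M[1,0],M[0,0]); print(t,y,s['joint_pos'].round(2))
pv=np.array([.5787,-.1866])
for ph in [-.24,-.4,-.55,-.7,-.85,-1,-1.15,-1.25,-1.35,-1.45,-1.55]:
    for gap in ([.012,0] if ph==-.24 else [0]):
        c=pv+.045*np.array([np.cos(ph),np.sin(ph)])+np.array([-np.sin(ph),np.cos(ph)])*(.018+gap)
        print(ph,((c-t[:2])/.15).round(3),((.05-t[2])/.15).round(3),round((ph+np.pi/2-y)/(np.pi/2),3),c.round(4))
```

```text
[ 0.62931968 -0.1684431   0.13541415] 1.3281092598218405 [ 0.3   0.94 -0.21  1.28  0.21  0.94 -0.19]
-0.24 [0.001 0.002] -0.569 0.002 [ 0.6295 -0.1682]
-0.24 [-0.018 -0.076] -0.569 0.002 [ 0.6267 -0.1798]
-0.4 [-0.014 -0.127] -0.569 -0.1 [ 0.6272 -0.1875]
-0.55 [-0.019 -0.176] -0.569 -0.196 [ 0.6265 -0.1948]
-0.7 [-0.031 -0.223] -0.569 -0.291 [ 0.6247 -0.2018]
-0.85 [-0.049 -0.267] -0.569 -0.387 [ 0.6219 -0.2085]
-1 [-0.074 -0.309] -0.569 -0.482 [ 0.6182 -0.2147]
-1.15 [-0.105 -0.346] -0.569 -0.578 [ 0.6135 -0.2203]
-1.25 [-0.129 -0.368] -0.569 -0.641 [ 0.61   -0.2236]
-1.35 [-0.155 -0.387] -0.569 -0.705 [ 0.6061 -0.2266]
-1.45 [-0.182 -0.404] -0.569 -0.769 [ 0.602  -0.2291]
-1.55 [-0.211 -0.418] -0.569 -0.832 [ 0.5976 -0.2312]
```

Request:
servo_tool(
  plan=[
    {"delta_pos": [0, 0, -0.3], "spin": 0, "hand": 0},
    {"delta_pos": [0, 0, -0.57], "spin": 0, "hand": 0},
    {"delta_pos": [0, 0, -0.57], "spin": 0, "hand": 0},
    {"delta_pos": [0, 0, -0.57], "spin": 0, "hand": 0},
  ],
)

```text
clock: 21.78
tcp_pos: [0.6302, -0.1686, 0.052]
orientation: [0.001, 0.787, 0.617, 0.0]
force: [0.2, -0.2, 0.3]
gripper_width: -0.0001
grasp_force: 0.0
```

Request:
servo_tool(
  plan=[
    {"delta_pos": [-0.01, -0.04, 0], "spin": 0, "hand": 0},
    {"delta_pos": [-0.018, -0.076, 0], "spin": 0, "hand": 0},
    {"delta_pos": [-0.014, -0.127, 0], "spin": -0.1, "hand": 0},
    {"delta_pos": [-0.019, -0.176, 0], "spin": -0.196, "hand": 0},
    {"delta_pos": [-0.031, -0.223, 0], "spin": -0.291, "hand": 0},
    {"delta_pos": [-0.049, -0.267, 0], "spin": -0.387, "hand": 0},
    {"delta_pos": [-0.074, -0.309, 0], "spin": -0.482, "hand": 0},
    {"delta_pos": [-0.105, -0.346, 0], "spin": -0.578, "hand": 0},
    {"delta_pos": [-0.105, -0.346, 0], "spin": -0.578, "hand": 0},
  ],
)

```text
clock: 22.9
tcp_pos: [0.6137, -0.2211, 0.051]
orientation: [0.0, 0.978, 0.209, 0.0]
force: [-0.1, 0.5, 0.5]
gripper_width: 0.0001
grasp_force: 0.0
```

Request:
servo_tool(
  plan=[
    {"delta_pos": [-0.024, -0.022, 0], "spin": -0.063, "hand": 0},
    {"delta_pos": [-0.04, -0.034, 0], "spin": -0.1, "hand": 0},
    {"delta_pos": [-0.05, -0.041, 0], "spin": -0.127, "hand": 0},
  ],
)

```text
clock: 23.28
tcp_pos: [0.6066, -0.2266, 0.0508]
orientation: [-0.0, 0.994, 0.112, 0.0]
force: [0.7, 1.2, 0.8]
gripper_width: -0.0001
grasp_force: 0.7
```

Run:
```python
from h import *
from workcell import monitor
s=monitor.state(); print(s['force'],s['tcp_pos'])
snap('side','side7'); snap('top','top7')
cv2.imwrite('pics/c8.png',np.hstack([crop('side7',230,110,72,60,8,500,600),crop('top7',305,145,75,80,4,300,600)]))
```

```text
[0.68633052 1.18628204 0.83813999] [ 0.60655441 -0.22659039  0.05083382]
```

Request:
servo_tool(
  plan=[
    {"delta_pos": [-0.014, -0.009, 0], "spin": -0.032, "hand": 0},
    {"delta_pos": [-0.027, -0.017, 0], "spin": -0.064, "hand": 0},
  ],
)

```text
clock: 23.62
tcp_pos: [0.6021, -0.2292, 0.0505]
orientation: [-0.0, 0.998, 0.059, 0.0]
force: [1.0, 0.8, 0.7]
gripper_width: 0.0003
grasp_force: 0.7
```

Request:
servo_tool(
  plan=[
    {"delta_pos": [-0.014, -0.007, 0], "spin": -0.032, "hand": 0},
  ],
)

```text
clock: 23.75
tcp_pos: [0.6009, -0.23, 0.0507]
orientation: [-0.0, 0.999, 0.034, 0.001]
force: [14.0, 2.5, -3.4]
gripper_width: 0.0001
grasp_force: 6.8
```

Request:
servo_tool(
  plan=[
    {"delta_pos": [-0.014, -0.007, 0], "spin": -0.032, "hand": 0},
  ],
)

```text
clock: 23.88
tcp_pos: [0.6008, -0.2305, 0.0509]
orientation: [-0.0, 1.0, 0.009, 0.003]
force: [27.8, 3.2, -11.7]
gripper_width: -0.0001
grasp_force: 13.6
```

The keeper is on its stop: the tool halted at x = 0.6008 while the force rose to 28 N. I back off, lift clear and verify.

Request:
servo_tool(
  plan=[
    {"delta_pos": [0.1, 0.05, 0], "spin": 0, "hand": 0},
    {"delta_pos": [0.2, 0.1, 0.3], "spin": 0, "hand": 0},
    {"delta_pos": [0.1, 0.1, 0.7], "spin": 0, "hand": 0},
    {"delta_pos": [-0.1, 0.4, 1], "spin": 0, "hand": 0},
    {"delta_pos": [-0.3, 0.8, 1], "spin": 0, "hand": 0},
    {"delta_pos": [-0.6, 1, 1], "spin": 0, "hand": 0},
    {"delta_pos": [-0.6, 1, 1], "spin": 0, "hand": 0},
    {"delta_pos": [-0.6, 1, 1], "spin": 0, "hand": 0},
  ],
)

```text
clock: 24.88
tcp_pos: [0.5086, -0.0816, 0.2008]
orientation: [0.0, 1.0, 0.01, 0.0]
force: [-0.4, -0.7, 0.4]
gripper_width: 0.0
grasp_force: 0.0
```

Request:
servo_tool(
  plan=[
    {"delta_pos": [-0.3, 0.3, 0.3], "spin": 0, "hand": 0},
    {"delta_pos": [-0.5, 0.6, 0.3], "spin": 0, "hand": 0},
    {"delta_pos": [-0.5, 1, 0.3], "spin": 0, "hand": 0},
    {"delta_pos": [-0.5, 1, 0.3], "spin": 0, "hand": 0},
  ],
)

```text
clock: 25.38
tcp_pos: [0.4337, 0.0725, 0.2455]
orientation: [-0.001, 1.0, 0.013, 0.0]
force: [0.4, -1.6, 0.5]
gripper_width: -0.0001
grasp_force: 0.0
```

Run:
```python
from h import *
snap('side','side8'); snap('top','top8')
cv2.imwrite('pics/c9.png',np.hstack([crop('side8',225,105,80,120,5,400,600),np.vstack([crop('top8',300,145,80,60,5,400,300),crop('top8',205,150,133,100,3,400,300)])]))
s=load('top8'); pv=np.array([.5787,-.1866]); print(px(s,[[pv[0]+.045*np.cos(a),pv[1]+.045*np.sin(a),.078] for a in(-1.4,-1.5,-1.55)]).round(1))
```

```text
[[340.4 177.8]
 [340.7 179.6]
 [340.8 180.5]]
```

View pics/c9.png

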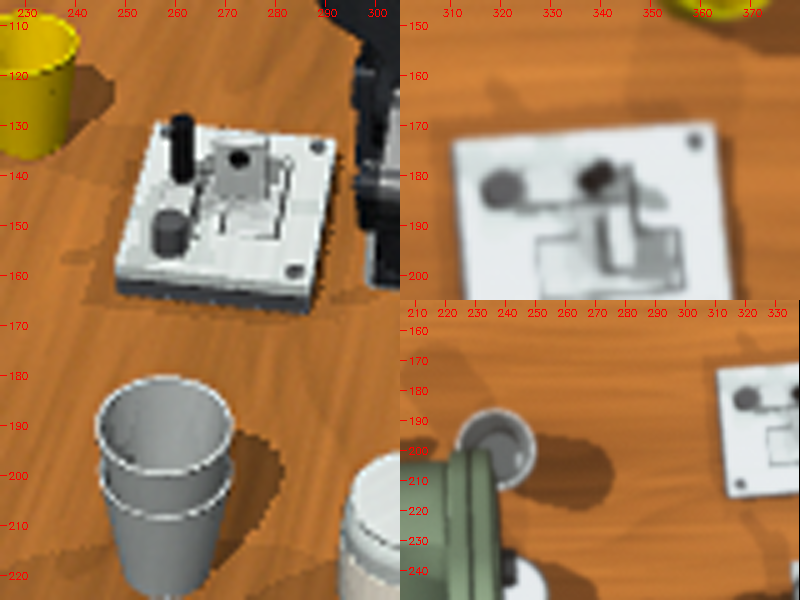

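The last picture shows the T plate flat in the pocket. The keeper pin is at about (340,179) in the top view, over the stem and on its stop as predicted. The cups are nested upright at about (258,200) in the side view, and the arm is clear of everything.

```bash
python3 -c "
from workcell import bot; print(bot.close_job())"
```

```text
the job is handed in; nothing more can be done
None
```

I handed the job in at about 25 s: the cups stand nested on the bench, the T plate lies flat in the pocket, and the keeper is against its stop. The hand-in returned no verdict.

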